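# Set the stock tags of the vial bins

### The arm

A 7-joint arm with a two-finger parallel gripper is mounted at the origin on the work surface. World frame = base frame: x ahead of the robot, y to its left, z up, the work surface at z = 0. Lengths are in m, angles in rad, forces in N, time in s.
With the tool pointing down it reaches from about 0.425 to 0.875 m from the base axis. Payload 4.7 kg.
Tool frame: the origin (TCP) lies at the very end of the fingers, on their centre line; the grasp point (between the pads) lies 19 mm behind it; z points along the fingers, y is the line along which they close (so a half turn about z gives the same grasp; the last joint's range is limited). The gripper opens to 87 mm and grips with 3 to 60 N. Pads are 19 mm wide; open, the fingers measure 117 mm over their backs; the gripper's body (75 mm by 190 mm) begins 51 mm behind the grasp point.
Start: joints at [-1.113, 0.321, -0.07, 1.45, 0.023, 1.371, -0.057], TCP at [0.279, 0.587, 0.223] pointing down, gripper open.
Joint ranges: [-2.86, 2.86], [-0.3, 2.09], [-1.38, 1.24], [0.06, 2.45], [-1.56, 4.7], [0.09, 2.05], [-2.69, 2.69]. Speed limits (rad/s): [2.57, 2.57, 3.14, 3.14, 3.14, 3.14, 3.14].

### API

Orientations are given as a rotation vector (axis times angle).
In Python, from bench import ctrl, vision gives the robot as it stands.
- The arm moves only by the tool jog_arm, never from a script. Its argument "increments" is a list of rows, each an object of numbers: "tx", "ty", "tz": the shift along the tool's x, y, z in mm; "wx", "wy", "wz": the turn, a rotation vector about the tool's x, y, z in rad; "gripper": the opening, from 0 (shut) to 1 (fully open). In form: [{"tx": .., "ty": .., "tz": .., "wx": .., "wy": .., "wz": .., "gripper": ..}, ...]. A call has exactly 5 rows; each row is the pose to reach, as a shift and turn from the pose commanded when the call began, along the tool's axes at that moment; what a row does not reach only later rows make up. A row lasts 1/12 s, in which the tool goes at most 41.7 mm and 7.16 degrees, less where a joint would pass 70% of its speed; a pose out of reach is approached as far as the arm can. A call with a gripper value outside its range is refused whole. The fingers move at their own pace and stop on an object; "grip_force" is the grip in N (left out, the last holds). Time passes only in rows, so rows that repeat a pose let the fingers close, or fill a call up. It gives the time, the measured TCP pose, the force, the opening and the grip force at its end, in the units of the state.
- ctrl.get_state(): the state, without advancing time (a new reading comes with each control period).
- vision.get_image(name): name is "scene" or "top" or "wrist"; returns a dict with "color" (480x640x3 uint8, blue, green, red), "fx", "fy", "cx", "cy" (pixels), "extrinsics" (4x4, takes a point from world to camera coordinates). Camera axes: x right, y down, z forward; pixel columns grow to the right and rows downward; lengths in m; the calibration is good to about 2 mm. A picture is of the moment at which its call begins. There is no depth.
- ctrl.close_job(): hands the job in; it is judged then, once.
Trained networks look in the newest picture that a camera, given by its name, has taken for a name from the list of things; names that differ only in an ending like _2 or _b are one class to them, and where a whole thing is asked for, a point or a joint stands for the part that bears it (a point fixed in the world has none). Each returns a list of dicts, best first, with "conf" (0 to 1); they miss things now and then, are a little off and sometimes report something else, mostly with a low value. They report only what shows in the picture. A call takes as long as a camera call.
- vision.spot_in(camera, thing): "bbox" ([left, top, right, bottom] in pixels, round what is visible of it).
The state is a dict: "time": time; "joint_positions": joint angles; "qd": joint speeds; "joint_torque": joint torques, N m; "position": TCP position; "tool_rot": TCP orientation; "ft_force": force on the tool from outside, world axes, zero at the start; "torque": the same for the moment, N m; "grip_width": opening from 0.0 (shut) to 1.0 (fully open); "grip_force": force on a finger pad.
Only numpy, scipy, OpenCV 4.12 (cv2) and the standard library are available. Lean on these libraries where they do the work, as an engineer would, in place of code of your own. Each camera call takes 0.05 s, during which the arm holds its last target. There are 200 camera calls.

### The job

Each vial bin on the stock board has its own flip tag standing right in front of it. With a fingertip, gently push over every tag that is wrong, so that the tags of the completely full bins show their disc face up (leaning towards the bin) and the tag of any bin with vials missing shows its bar face up (leaning away from the bin). Do not move, lift or pick up the bins or anything else lying about.

Things in the scene. Friction and masses are not known exactly. Their poses are not given: they have to be found in the camera images.
- board: Flat grey stock board, 340 x 640 x 12 mm, fixed on the bench, top at z = 0.012. Origin on its underside, on the line of the tag row, midway along it. x points from the tags to the bins (away from the robot), y along the row, z up; it may be yawed up to 0.15 rad. Four tags stand along local x = 0, 160 mm apart, each with its bin at local x = +165 mm.
- tag_a_base: Fixed aluminium foot of a flip tag on the board, 46 (x) x 70 (y) mm, 18 mm high. Origin under its centre (z = 0.012); the hinge line runs along its y, 12 mm above the origin; x points to the bin. Rest posts reach 26 mm up. Its bin is the one with its origin about 165 mm along +x (sideways within 15 mm). At rest the flap's free edge is 42 mm to the side of the hinge, 57 mm above the origin.
- tag_a (a joint): Flap of tag_a_base: white plate 60 (y) x 62 high x 4 mm, 40 g, hinged at its lower edge. 0 = upright; +0.75 = at its stop leaning to +x (to the bin), black disc (34 mm) face up: 'full'; -0.75 = at its stop leaning to -x (to the robot), black bar (44 x 10 mm) face up: 'not full'. Turns freely (under 1 N at the free edge); once past upright it falls over by itself and stays.
- tag_b_base: Fixed aluminium foot of a flip tag on the board, 46 (x) x 70 (y) mm, 18 mm high. Origin under its centre (z = 0.012); the hinge line runs along its y, 12 mm above the origin; x points to the bin. Rest posts reach 26 mm up. Its bin is the one with its origin about 165 mm along +x (sideways within 15 mm). At rest the flap's free edge is 42 mm to the side of the hinge, 57 mm above the origin.
- tag_b (a joint): Flap of tag_b_base: white plate 60 (y) x 62 high x 4 mm, 40 g, hinged at its lower edge. 0 = upright; +0.75 = at its stop leaning to +x (to the bin), black disc (34 mm) face up: 'full'; -0.75 = at its stop leaning to -x (to the robot), black bar (44 x 10 mm) face up: 'not full'. Turns freely (under 1 N at the free edge); once past upright it falls over by itself and stays.
- tag_c_base: Fixed aluminium foot of a flip tag on the board, 46 (x) x 70 (y) mm, 18 mm high. Origin under its centre (z = 0.012); the hinge line runs along its y, 12 mm above the origin; x points to the bin. Rest posts reach 26 mm up. Its bin is the one with its origin about 165 mm along +x (sideways within 15 mm). At rest the flap's free edge is 42 mm to the side of the hinge, 57 mm above the origin.
- tag_c (a joint): Flap of tag_c_base: white plate 60 (y) x 62 high x 4 mm, 40 g, hinged at its lower edge. 0 = upright; +0.75 = at its stop leaning to +x (to the bin), black disc (34 mm) face up: 'full'; -0.75 = at its stop leaning to -x (to the robot), black bar (44 x 10 mm) face up: 'not full'. Turns freely (under 1 N at the free edge); once past upright it falls over by itself and stays.
- tag_d_base: Fixed aluminium foot of a flip tag on the board, 46 (x) x 70 (y) mm, 18 mm high. Origin under its centre (z = 0.012); the hinge line runs along its y, 12 mm above the origin; x points to the bin. Rest posts reach 26 mm up. Its bin is the one with its origin about 165 mm along +x (sideways within 15 mm). At rest the flap's free edge is 42 mm to the side of the hinge, 57 mm above the origin.
- tag_d (a joint): Flap of tag_d_base: white plate 60 (y) x 62 high x 4 mm, 40 g, hinged at its lower edge. 0 = upright; +0.75 = at its stop leaning to +x (to the bin), black disc (34 mm) face up: 'full'; -0.75 = at its stop leaning to -x (to the robot), black bar (44 x 10 mm) face up: 'not full'. Turns freely (under 1 N at the free edge); once past upright it falls over by itself and stays.
- bin_p: Loose grey plastic stock bin, 90 (x) x 115 (y) x 40 mm high, 0.7 kg, with 2 x 3 places for amber vials 27 mm in diameter with white caps (tops 58 mm above the bin's origin). FULL: all six places hold a vial. Origin at the centre of its underside. Not to be moved.
- bin_q: Loose grey plastic stock bin, 90 (x) x 115 (y) x 40 mm high, 0.7 kg, with 2 x 3 places for amber vials 27 mm in diameter with white caps (tops 58 mm above the bin's origin). FULL: all six places hold a vial. Origin at the centre of its underside. Not to be moved.
- bin_r: Loose grey plastic stock bin, 90 (x) x 115 (y) x 40 mm high, 0.7 kg, with 2 x 3 places for amber vials 27 mm in diameter with white caps (tops 58 mm above the bin's origin). FULL: all six places hold a vial. Origin at the centre of its underside. Not to be moved.
- bin_s: Loose grey plastic stock bin, 90 (x) x 115 (y) x 40 mm high, 0.7 kg, with 2 x 3 places for amber vials 27 mm in diameter with white caps (tops 58 mm above the bin's origin). NOT FULL: only the four corner places hold a vial, the two middle places are empty. Origin at the centre of its underside. Not to be moved.
- jar: Small amber jar, 32 mm in diameter, 50 mm high, loose on the board between two tags; origin at the centre of its underside. Bystander.
- weight: Brass reference weight with a knob, 28 mm in diameter, 42 mm high, loose on the board between two tags; origin at the centre of its underside. Bystander.
- collar: Steel collar, 32 mm in diameter, 18 mm high, loose on the board between two tags; origin at the centre of its underside. Bystander.
- driver: Red-handled screwdriver, about 200 mm long, lying along x on the bench just left (+y) of the board. Bystander.
- dish: White ceramic dish, 90 mm in diameter, 18 mm high, right (-y) of the board. Bystander.

How it is judged:
By the outcome, as a careful person would: the job done as asked, in the order asked, and still so for the second after the job is handed in, with the robot touching nothing.
It also fails if it takes over 54 s, if anything falls off the work surface, if the arm or the gripper's body presses on something with over 40 N, if the wrist force passes 120 N, or if a joint passes its speed limit or range.

## Working session

There is one attempt and no reset: what is moved stays moved. The work goes in short steps, Python scripts to look and compute and a tool call to move; the robot and the scene stay as the last step left them, time stands still between calls to the robot, and variables do not carry over. Pictures are saved under pics/ and viewed, at most 10 in all, crops included, and the job is handed in when it is done.

Besides the shell and the picture viewer there is one more tool, called after "Call:" as name(argument=value, ...) on one line, values as JSON. jog_arm: Moves the arm, as the interface text tells. Its arguments: {"type":"object","properties":{"increments":{"type":"array"},"grip_force":{"type":"number"}},"required":["increments"]}

```bash
mkdir -p pics; cat > h.py <<'E'
import numpy as np, cv2
from bench import ctrl, vision
from scipy.spatial.transform import Rotation as R
def ray(im,u,v,z):
    E=np.array(im["extrinsics"]);Rm=E[:3,:3];t=E[:3,3]
    d=Rm.T@np.array([(u-im["cx"])/im["fx"],(v-im["cy"])/im["fy"],1]);c=-Rm.T@t
    return c+d*(z-c[2])/d[2]
E
python3 - <<'E'
from h import *
for n in("top","scene"):
    im=vision.get_image(n);cv2.imwrite(f"pics/{n}0.png",im["color"])
    for th,z in(("tag_a_base",.03),("tag_a",.05),("bin_p",.052),("bin_s",.052),("jar",.037),("weight",.03),("collar",.02)):
        for d in vision.spot_in(n,th):
            b=d["bbox"];print(n,th,round(d["conf"],2),np.round(b),np.round(ray(im,(b[0]+b[2])/2,(b[1]+b[3])/2,z),3))
s=ctrl.get_state();print(s["position"],R.from_rotvec(s["tool_rot"]).as_matrix().round(3),s["time"])
E
```

```text
top tag_a_base 0.59 [392. 289. 426. 323.] [ 0.496 -0.225  0.03 ]
top tag_a 0.87 [395. 298. 428. 320.] [ 0.489 -0.227  0.05 ]
top tag_a 0.81 [330. 290. 352. 314.] [ 0.501 -0.07   0.05 ]
top tag_a 0.65 [178. 280. 213. 300.] [0.523 0.253 0.05 ]
top tag_a 0.63 [257. 263. 284. 286.] [0.561 0.087 0.05 ]
top tag_a 0.45 [328. 282. 356. 312.] [ 0.512 -0.072  0.05 ]
top tag_a 0.26 [226. 278. 241. 289.] [0.538 0.168 0.05 ]
top bin_p 0.91 [250. 194. 302. 238.] [0.693 0.078 0.052]
top bin_p 0.88 [388. 205. 440. 244.] [ 0.679 -0.233  0.052]
top bin_p 0.76 [322. 197. 374. 244.] [ 0.685 -0.083  0.052]
top bin_p 0.7 [165. 177. 449. 349.] [0.587 0.006 0.052]
top bin_p 0.61 [179. 184. 241. 226.] [0.715 0.228 0.052]
top bin_s 0.91 [250. 194. 302. 238.] [0.693 0.078 0.052]
top bin_s 0.88 [388. 205. 440. 244.] [ 0.679 -0.233  0.052]
top bin_s 0.76 [322. 197. 374. 244.] [ 0.685 -0.083  0.052]
top bin_s 0.7 [165. 177. 449. 349.] [0.587 0.006 0.052]
top bin_s 0.61 [179. 184. 241. 226.] [0.715 0.228 0.052]
top jar 0.7 [326. 288. 356. 316.] [ 0.502 -0.071  0.037]
top jar 0.53 [295. 284. 308. 292.] [0.532 0.018
[... 864 characters left out ...]
_s 0.87 [218. 204. 272. 253.] [ 0.696 -0.212  0.052]
scene bin_s 0.82 [296. 272. 367. 334.] [0.715 0.096 0.052]
scene bin_s 0.7 [342. 317. 421. 386.] [0.733 0.249 0.052]
scene bin_s 0.61 [204. 178. 493. 403.] [0.663 0.097 0.052]
scene jar 0.57 [355. 236. 368. 256.] [0.528 0.013 0.037]
scene jar 0.57 [255. 235. 319. 289.] [ 0.689 -0.07   0.037]
scene weight 0.67 [312. 208. 323. 225.] [ 0.52  -0.141  0.03 ]
scene weight 0.24 [197. 163. 230. 179.] [ 0.593 -0.476  0.03 ]
scene collar 0.47 [424. 282. 462. 317.] [0.51 0.24 0.02]
scene collar 0.45 [401. 286. 421. 299.] [0.544 0.178 0.02 ]
[0.27915435 0.58703152 0.22261514] [[-0.903  0.429  0.   ]
 [ 0.429  0.903  0.   ]
 [-0.     0.    -1.   ]] 0.8
```

View pics/top0.png

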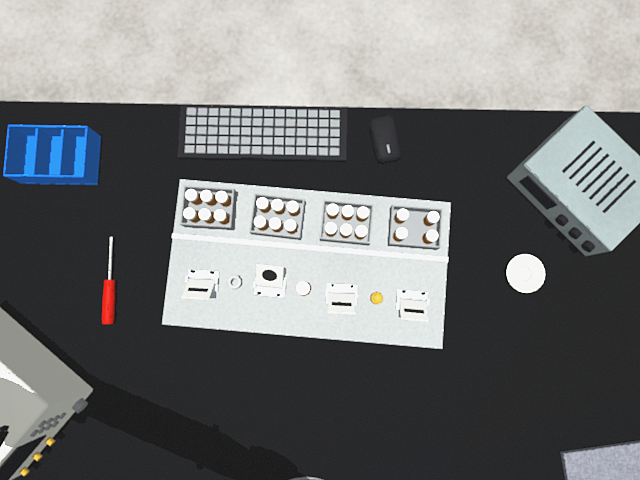

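View pics/scene0.png

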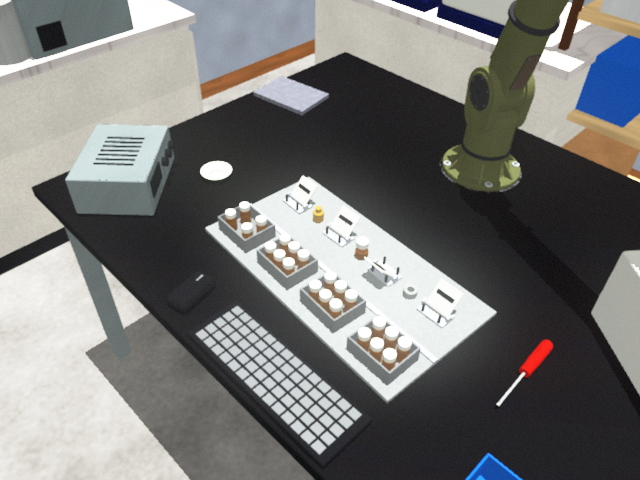

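Top view: the three left bins (px ≈208, 277 and 346 across, at rows ≈207–223) are full. The right-hand one (414,226) has both middle places empty. The tags at (199,287), (341,300) and (412,307) show the bar, and the one at (269,278) shows the disc. So the first and third tags from the left must be pushed over towards the bins. The scene view agrees.

```bash
python3 - <<'E'
from h import *
im=vision.get_image("top")
c=cv2.resize(im["color"][250:330,160:440],None,fx=2.85,fy=2.85,interpolation=cv2.INTER_CUBIC);cv2.imwrite("pics/crop.png",c)
for p in((180,179),(451,202),(443,348),(162,324)):print(p,ray(im,*p,.012).round(3))
E
```

```text
(180, 179) [0.784 0.31  0.012]
(451, 202) [ 0.74  -0.327  0.012]
(443, 348) [ 0.403 -0.304  0.012]
(162, 324) [0.447 0.334 0.012]
```

View pics/crop.png

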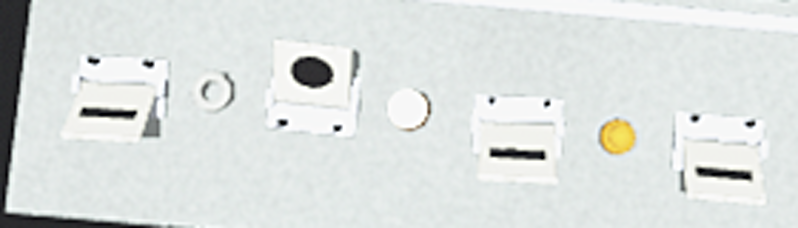

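Crop: the free edges of the wrong flaps are at px (193,298) for tag 1 and (341,313) for tag 3. That puts them at about (0.505, 0.255) and (0.475, −0.07), with a board yaw of about −0.07. Bystanders stand between the tags, clear of both push lanes. I'll approach tag 1 with the fingers shut.

Call:
jog_arm(increments=[{"tx":-31,"ty":-22,"tz":0,"wz":-0.07,"gripper":0},{"tx":-62,"ty":-43,"tz":0,"wz":-0.15,"gripper":0},{"tx":-93,"ty":-65,"tz":0,"wz":-0.22,"gripper":0},{"tx":-124,"ty":-87,"tz":0,"wz":-0.3,"gripper":0},{"tx":-155,"ty":-108,"tz":0,"wz":-0.374,"gripper":0}], grip_force=5)

```text
validation failed for argument at $.in...
```

```bash
cat > g.py <<'E'
import sys
from h import *
s=ctrl.get_state();M=R.from_rotvec(s["tool_rot"]).as_matrix();p=np.array(s["position"])
print(s["time"],p.round(4),"force",np.round(s["ft_force"],1),"grip",s["grip_width"]);print(M.round(3))
if len(sys.argv)>3:
    print("mm",((M.T@(np.array(sys.argv[1:4],float)-p))*1000).round(1))
    yaw=np.arctan2(-M[1,0],-M[0,0]);print("wz",round(yaw+0.069,3))
E
python3 - <<'E'
from h import *
im=vision.get_image("top")
for p in((193.3,298.4),(340.7,313.5)):print("edge",ray(im,*p,.069).round(4))
for p in((164+160-160,0),):pass
for p in((160+120/2.85,250+62/2.85),(160+519/2.85,250+100/2.85)):print("posts far",ray(im,*p,.03).round(4))
E
python3 g.py .465 .257 .16
```

```text
edge [0.5048 0.251  0.069 ]
edge [ 0.4772 -0.0696  0.069 ]
posts far [0.5656 0.2441 0.03  ]
posts far [ 0.5405 -0.0731  0.03  ]
0.9 [0.2791 0.587  0.2226] force [-0.3 -0.5  1.3] grip 0.9961361322583395
[[-0.903  0.429  0.   ]
 [ 0.429  0.903  0.   ]
 [-0.     0.    -1.   ]]
mm [-309.6 -218.3   62.6]
wz -0.375
```

Call:
jog_arm(increments=[{"tx":-31,"ty":-22,"tz":0,"wx":0,"wy":0,"wz":-0.07,"gripper":0},{"tx":-62,"ty":-43,"tz":0,"wx":0,"wy":0,"wz":-0.15,"gripper":0},{"tx":-93,"ty":-65,"tz":0,"wx":0,"wy":0,"wz":-0.22,"gripper":0},{"tx":-124,"ty":-87,"tz":0,"wx":0,"wy":0,"wz":-0.3,"gripper":0},{"tx":-155,"ty":-108,"tz":0,"wx":0,"wy":0,"wz":-0.374,"gripper":0}], grip_force=5)

```text
time: 1.32
position: [0.3734, 0.4212, 0.2227]
tool_rot: [0.103, 3.14, 0.0]
ft_force: [0.8, 0.5, 0.2]
grip_width: 0.705
grip_force: 0.0
```

Call:
jog_arm(increments=[{"tx":-20,"ty":-32,"tz":0,"wx":0,"wy":0,"wz":0,"gripper":0},{"tx":-41,"ty":-65,"tz":10,"wx":0,"wy":0,"wz":0,"gripper":0},{"tx":-61,"ty":-97,"tz":20,"wx":0,"wy":0,"wz":0,"gripper":0},{"tx":-81,"ty":-130,"tz":40,"wx":0,"wy":0,"wz":0,"gripper":0},{"tx":-101,"ty":-162,"tz":60,"wx":0,"wy":0,"wz":0,"gripper":0}])

```text
time: 1.73
position: [0.4622, 0.2551, 0.1644]
tool_rot: [0.11, 3.137, 0.003]
ft_force: [0.6, 0.4, -0.6]
grip_width: 0.325
grip_force: 0.0
```

Call:
jog_arm(increments=[{"tx":0,"ty":0,"tz":30,"wx":0,"wy":0,"wz":0,"gripper":0},{"tx":0,"ty":0,"tz":60,"wx":0,"wy":0,"wz":0,"gripper":0},{"tx":0,"ty":0,"tz":90,"wx":0,"wy":0,"wz":0,"gripper":0},{"tx":0,"ty":0,"tz":108,"wx":0,"wy":0,"wz":0,"gripper":0},{"tx":0,"ty":0,"tz":108,"wx":0,"wy":0,"wz":0,"gripper":0}])

```text
time: 2.15
position: [0.458, 0.2546, 0.0518]
tool_rot: [-0.11, -3.133, 0.007]
ft_force: [-0.5, -1.0, 0.0]
grip_width: 0.018
grip_force: 0.0
```

```bash
python3 g.py .548 .248 .055; python3 - <<'E'
from h import *
a=vision.get_image("scene")["color"][120:420,180:560]
b=vision.get_image("top")["color"][170:350,150:470]
cv2.imwrite("pics/s1.png",np.hstack([cv2.resize(a,(400,316)),cv2.resize(b,(400,316))]))
E
```

```text
2.15 [0.458  0.2546 0.0518] force [-0.5 -1.   0. ] grip 0.018173958170981806
[[-0.998  0.07  -0.007]
 [ 0.07   0.998 -0.004]
 [ 0.006 -0.005 -1.   ]]
mm [-90.2  -0.3  -3.8]
wz -0.001
```

View pics/s1.png

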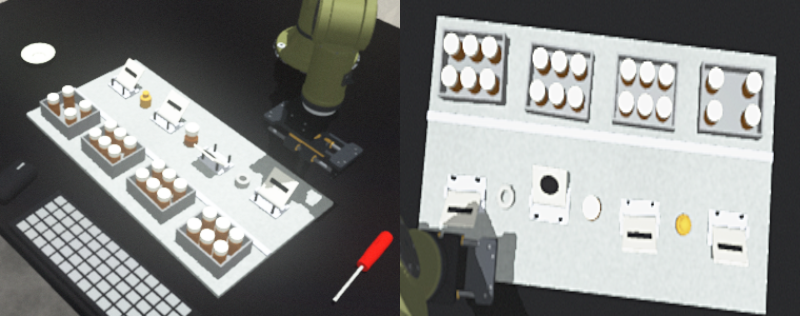

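The shut gripper stands on the robot's side of tag 1, in line with it and clear of everything. Now I'll push slowly.

Call:
jog_arm(increments=[{"tx":-12,"ty":0,"tz":0,"wx":0,"wy":0,"wz":0,"gripper":0},{"tx":-24,"ty":0,"tz":0,"wx":0,"wy":0,"wz":0,"gripper":0},{"tx":-35,"ty":0,"tz":0,"wx":0,"wy":0,"wz":0,"gripper":0},{"tx":-45,"ty":0,"tz":0,"wx":0,"wy":0,"wz":0,"gripper":0},{"tx":-55,"ty":0,"tz":0,"wx":0,"wy":0,"wz":0,"gripper":0}])

```text
time: 2.67
position: [0.518, 0.2526, 0.0567]
tool_rot: [0.111, 3.138, 0.001]
ft_force: [-1.7, 0.8, -0.8]
grip_width: 0.002
grip_force: 0.1
```

Call:
jog_arm(increments=[{"tx":-8,"ty":0,"tz":0,"wx":0,"wy":0,"wz":0,"gripper":0},{"tx":-16,"ty":0,"tz":0,"wx":0,"wy":0,"wz":0,"gripper":0},{"tx":-24,"ty":0,"tz":0,"wx":0,"wy":0,"wz":0,"gripper":0},{"tx":-32,"ty":0,"tz":0,"wx":0,"wy":0,"wz":0,"gripper":0},{"tx":-32,"ty":0,"tz":0,"wx":0,"wy":0,"wz":0,"gripper":0}])

```text
time: 3.08
position: [0.5496, 0.2499, 0.0559]
tool_rot: [0.111, 3.138, -0.0]
ft_force: [-0.3, 0.0, -0.8]
grip_width: 0.006
grip_force: 0.0
```

```bash
python3 g.py; python3 - <<'E'
from h import *
a=vision.get_image("scene")["color"][120:420,180:560]
b=vision.get_image("top")["color"][170:350,150:470]
cv2.imwrite("pics/s2.png",np.hstack([cv2.resize(a,(400,316)),cv2.resize(b,(400,316))]))
E
```

```text
3.0833 [0.5496 0.2499 0.0559] force [-0.3  0.  -0.8] grip 0.0057184928853468535
[[-0.997  0.071  0.001]
 [ 0.071  0.997 -0.   ]
 [-0.001 -0.    -1.   ]]
```

View pics/s2.png

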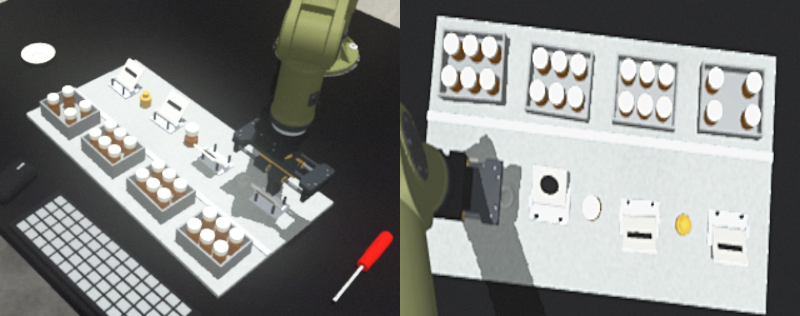

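Tag 1's flap has gone over: its back is visible, leaning to the bin, and the contact force is about zero. Now I'll lift off and go to tag 3.

Call:
jog_arm(increments=[{"tx":5,"ty":0,"tz":-30,"wx":0,"wy":0,"wz":0,"gripper":0},{"tx":20,"ty":0,"tz":-60,"wx":0,"wy":0,"wz":0,"gripper":0},{"tx":40,"ty":-10,"tz":-90,"wx":0,"wy":0,"wz":0,"gripper":0},{"tx":60,"ty":-35,"tz":-100,"wx":0,"wy":0,"wz":0,"gripper":0},{"tx":75,"ty":-70,"tz":-100,"wx":0,"wy":0,"wz":0,"gripper":0}])

```text
time: 3.6
position: [0.4678, 0.1895, 0.1593]
tool_rot: [0.099, 3.135, 0.007]
ft_force: [0.7, -0.3, 0.3]
grip_width: 0.005
grip_force: 0.0
```

Call:
jog_arm(increments=[{"tx":2,"ty":-36,"tz":0,"wx":0,"wy":0,"wz":0,"gripper":0},{"tx":5,"ty":-72,"tz":0,"wx":0,"wy":0,"wz":0,"gripper":0},{"tx":8,"ty":-108,"tz":0,"wx":0,"wy":0,"wz":0,"gripper":0},{"tx":11,"ty":-144,"tz":0,"wx":0,"wy":0,"wz":0,"gripper":0},{"tx":13,"ty":-180,"tz":0,"wx":0,"wy":0,"wz":0,"gripper":0}])

```text
time: 4.02
position: [0.4414, 0.006, 0.156]
tool_rot: [0.108, 3.139, 0.001]
ft_force: [0.6, -0.3, 1.0]
grip_width: 0.005
grip_force: 0.0
```

Call:
jog_arm(increments=[{"tx":0,"ty":-37,"tz":0,"wx":0,"wy":0,"wz":0,"gripper":0},{"tx":0,"ty":-74,"tz":0,"wx":0,"wy":0,"wz":0,"gripper":0},{"tx":0,"ty":-74,"tz":0,"wx":0,"wy":0,"wz":0,"gripper":0},{"tx":0,"ty":-74,"tz":0,"wx":0,"wy":0,"wz":0,"gripper":0},{"tx":0,"ty":-74,"tz":0,"wx":0,"wy":0,"wz":0,"gripper":0}])

```text
time: 4.43
position: [0.4372, -0.0657, 0.1559]
tool_rot: [0.109, 3.14, 0.002]
ft_force: [-0.4, -0.3, 0.2]
grip_width: 0.008
grip_force: 0.0
```

```bash
python3 g.py .44 -.067 .055; python3 - <<'E'
from h import *
a=vision.get_image("scene")["color"][120:420,180:560]
b=vision.get_image("top")["color"][170:350,150:470]
cv2.imwrite("pics/s3.png",np.hstack([cv2.resize(a,(400,316)),cv2.resize(b,(400,316))]))
E
```

```text
4.4333 [ 0.4372 -0.0657  0.1559] force [-0.4 -0.3  0.2] grip 0.007707427415926743
[[-0.998  0.069  0.   ]
 [ 0.069  0.998  0.001]
 [-0.     0.001 -1.   ]]
mm [ -2.9  -1.2 100.9]
wz -0.0
```

View pics/s3.png

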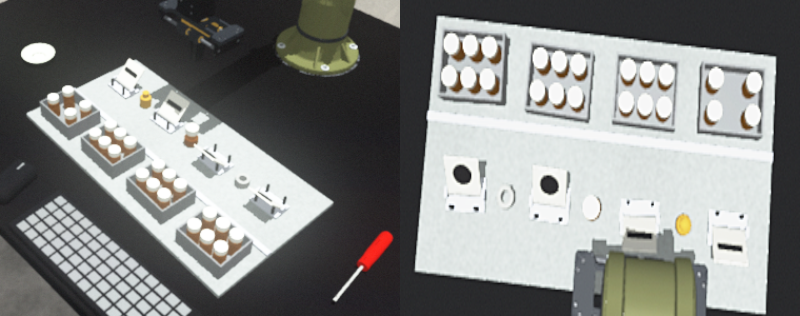

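Tag 1 now shows its disc, at (462,174) in the composite, and nothing else has moved. Next I'll go down and push tag 3.

Call:
jog_arm(increments=[{"tx":0,"ty":-1,"tz":25,"wx":0,"wy":0,"wz":0,"gripper":0},{"tx":0,"ty":-1,"tz":50,"wx":0,"wy":0,"wz":0,"gripper":0},{"tx":0,"ty":-1,"tz":75,"wx":0,"wy":0,"wz":0,"gripper":0},{"tx":0,"ty":-1,"tz":100,"wx":0,"wy":0,"wz":0,"gripper":0},{"tx":0,"ty":-1,"tz":100,"wx":0,"wy":0,"wz":0,"gripper":0}])

```text
time: 4.95
position: [0.4336, -0.066, 0.0517]
tool_rot: [-0.105, -3.131, 0.001]
ft_force: [-1.2, 0.2, 0.3]
grip_width: 0.006
grip_force: 0.0
```

Call:
jog_arm(increments=[{"tx":-12,"ty":0,"tz":0,"wx":0,"wy":0,"wz":0,"gripper":0},{"tx":-24,"ty":0,"tz":0,"wx":0,"wy":0,"wz":0,"gripper":0},{"tx":-35,"ty":0,"tz":0,"wx":0,"wy":0,"wz":0,"gripper":0},{"tx":-45,"ty":0,"tz":0,"wx":0,"wy":0,"wz":0,"gripper":0},{"tx":-55,"ty":0,"tz":0,"wx":0,"wy":0,"wz":0,"gripper":0}])

```text
time: 5.37
position: [0.4936, -0.0709, 0.0566]
tool_rot: [0.108, 3.139, 0.0]
ft_force: [-0.8, -0.4, 0.5]
grip_width: 0.004
grip_force: 0.1
```

Call:
jog_arm(increments=[{"tx":-8,"ty":0,"tz":0,"wx":0,"wy":0,"wz":0,"gripper":0},{"tx":-16,"ty":0,"tz":0,"wx":0,"wy":0,"wz":0,"gripper":0},{"tx":-24,"ty":0,"tz":0,"wx":0,"wy":0,"wz":0,"gripper":0},{"tx":-32,"ty":0,"tz":0,"wx":0,"wy":0,"wz":0,"gripper":0},{"tx":-32,"ty":0,"tz":0,"wx":0,"wy":0,"wz":0,"gripper":0}])

```text
time: 5.78
position: [0.5259, -0.0738, 0.0561]
tool_rot: [0.109, 3.138, -0.001]
ft_force: [0.4, 0.5, -0.1]
grip_width: 0.005
grip_force: 0.0
```

Call:
jog_arm(increments=[{"tx":5,"ty":0,"tz":-30,"wx":0,"wy":0,"wz":0,"gripper":0},{"tx":15,"ty":0,"tz":-65,"wx":0,"wy":0,"wz":0,"gripper":0},{"tx":35,"ty":0,"tz":-98,"wx":0,"wy":0,"wz":0,"gripper":0},{"tx":60,"ty":0,"tz":-125,"wx":0,"wy":0,"wz":0,"gripper":0},{"tx":85,"ty":0,"tz":-150,"wx":0,"wy":0,"wz":0,"gripper":0}])

```text
time: 6.2
position: [0.4385, -0.0681, 0.2076]
tool_rot: [0.111, 3.139, -0.0]
ft_force: [-0.0, -0.0, -0.5]
grip_width: 0.004
grip_force: 0.0
```

Call:
jog_arm(increments=[{"tx":0,"ty":40,"tz":0,"wx":0,"wy":0,"wz":0,"gripper":0},{"tx":0,"ty":80,"tz":0,"wx":0,"wy":0,"wz":0,"gripper":0},{"tx":0,"ty":120,"tz":0,"wx":0,"wy":0,"wz":0,"gripper":0},{"tx":0,"ty":160,"tz":0,"wx":0,"wy":0,"wz":0,"gripper":0},{"tx":0,"ty":160,"tz":0,"wx":0,"wy":0,"wz":0,"gripper":0}])

```text
time: 6.62
position: [0.4496, 0.1005, 0.2059]
tool_rot: [-0.092, -3.14, -0.006]
ft_force: [-0.8, -0.2, 0.3]
grip_width: 0.006
grip_force: 0.0
```

```bash
python3 g.py; python3 - <<'E'
from h import *
a=vision.get_image("scene")["color"][120:420,180:560]
b=vision.get_image("top")["color"][170:350,150:470]
cv2.imwrite("pics/s4.png",np.hstack([cv2.resize(a,(400,316)),cv2.resize(b,(400,316))]))
E
```

```text
6.6167 [0.4496 0.1005 0.2059] force [-0.8 -0.2  0.3] grip 0.006112548504442437
[[-0.998  0.059  0.   ]
 [ 0.059  0.998  0.004]
 [ 0.     0.004 -1.   ]]
```

View pics/s4.png

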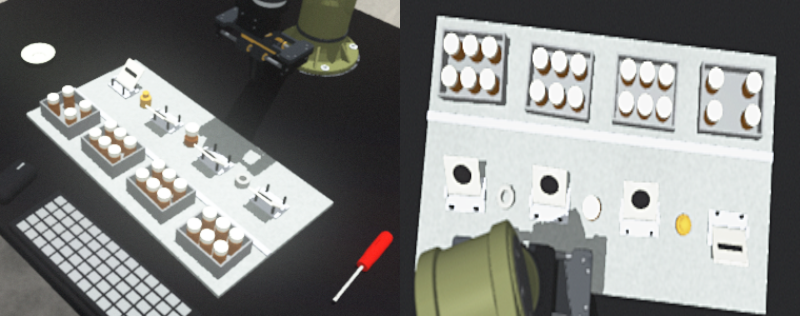

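The discs show at (462,174), (549,184) and (640,200), in front of the full bins. The bar shows at (730,247), in front of the bin with vials missing. The bystanders haven't moved and the arm is clear, so I'll hand the job in.

```bash
python3 -c "
from bench import ctrl
print(ctrl.close_job())"
```

```text
the job is handed in; nothing more can be done
None
```

I pushed the two wrong tags over and handed the job in at about 6.6 s: the three full bins now show the disc, the bin with missing vials shows the bar, and nothing else was moved.

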